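# Stand the glass lid in the lid rack

## Task

The washed-up glass lid stands on edge in the wooden drainer, together with an aluminium lid and a blue enamel plate. Lift the glass lid out and stand it upright in either gap between the green tines of the white lid rack, lowering it until it rests on the rack's bottom wires before you let go of it. Leave the aluminium lid and the blue plate standing where they are.

Things in the scene. Friction and masses are not known exactly. Their poses are not given: they have to be found in the camera images.
- glass_lid_mid (a point): Centre of the clear glass lid (steel rim, black knob), 150 mm across, 8 mm thick, about 0.3 kg, on edge in the wooden drainer, leaning up to 6 degrees. x: the disc's axis, out on the knob's side; z: up in its plane. Top edge 75 mm above centre: pinch it from above; outer 50 mm flat. Knob 30 mm wide, stands out 27 mm. Drainer fixed: three slots 80 mm apart, dowel tops 80 mm above the counter.
- alu_lid_mid (a point): Centre of a bystander, the plain aluminium lid with a black knob, 130 mm across, 8 mm thick, on edge in the drainer. x: its axis, out on the knob's side. It stays.
- plate_mid (a point): Centre of a bystander, the blue enamel plate with a white middle, 140 mm across, 8 mm thick at the edge, on edge in the drainer. x: its axis, out on the white side. It stays.
- rack_mid (a point): Middle of the fixed white lid rack with green tines and wires, at the glass lid's centre height when seated (88 mm above the counter). z up; x across the gaps. Tine rows at x = -32, 0, 32 mm leave two gaps 26 mm wide, centred at x = -16 and 16; the lid's axis goes along x, either way round. Tines 6 mm thick at y = -50, 50, tops 100 mm above the counter; bottom wires at y = -40, 40 centre the lid at y = 0.

How it is judged:
By the outcome, as a careful person would: the job done as asked, in the order asked, and still so for the second after the job is handed in, with the robot touching nothing.
It also fails if it takes over 40 s, if anything falls off the work surface, if the arm or the gripper's body presses on something with over 40 N, if the wrist force passes 120 N, or if a joint passes its speed limit or range.

## Robot

A 6-joint arm with a two-finger parallel gripper is mounted at the origin on the work surface. World frame = base frame: x ahead of the robot, y to its left, z up, the work surface at z = 0. Lengths are in mm, angles in rad, forces in N, time in s.
With the tool pointing down it reaches from about 275 to 975 mm from the base axis. Payload 8.4 kg.
Tool frame: the origin (TCP) lies between the finger pads; the fingertips stand manip.nose_length ahead of it and the grasp point (between the pads) is the TCP (manip.nose_length is the distance from the TCP to the fingertips, in mm); z points along the fingers, y is the line along which they close (so a half turn about z gives the same grasp; the last joint's range is limited). The gripper opens to 92 mm and grips with 3 to 60 N. Pads are 20 mm wide; open, the fingers measure 128 mm over their backs; the gripper's body (75 mm by 189 mm) begins 69 mm behind the grasp point.
Start: joints at [-1.348, 0.353, 1.633, -0, 1.155, -0.002], TCP at [139.318, -609.277, 233.583] pointing down, gripper open.
Joint ranges: [-2.63, 2.63], [-0.92, 2.1], [0.06, 2.66], [-1.3, 4.44], [0, 2.69], [-3.02, 3.02]. Speed limits (rad/s): [2.22, 2.22, 2.79, 3.14, 3.14, 3.14].

## Interface

Orientations are given as a unit quaternion [w, x, y, z].
In Python, from bench import telemetry, capture, camera_info, workorder, trace, place_of, manip gives the robot as it stands. The module is installed in compiled form; this text tells all that it offers.
- The arm moves only by the tool arm_command, never from a script. Its argument "commands" is a list of rows, each a list of 7 numbers: the turn, a rotation vector about the tool's x, y, z in degrees, then the shift along the tool's x, y, z in cm, then the closure, from 0 (fully open) to 1 (shut). In form: [[rx, ry, rz, tx, ty, tz, jaw], ...]. A call has 1 to 8 rows; each row shifts and turns the commanded pose from where the row before left it, along the tool's axes as they then stand; what a row does not reach is not made up. A row lasts 1/12 s, in which the tool goes at most 41.7 mm and 7.16 degrees, less where a joint would pass 70% of its speed; a pose out of reach is approached as far as the arm can. A call with a gripper value outside its range is refused whole. The fingers move at their own pace and stop on an object; the grip force is fixed at half the most. Time passes only in rows, so rows that do not move let the fingers close. It gives the time, the measured TCP pose, the force, the opening and the grip force at its end, in the units of the state.
- telemetry.read_state(): the state, without advancing time (a new reading comes with each control period).
- capture(name): name is "scene" or "side" or "wrist"; returns the picture (384x512x3 uint8, red, green, blue); there is no depth.
- camera_info(name): a dict with "fx", "fy", "cx", "cy" (pixels), "k1" (the pictures are not rectified: a ray, as slopes to the right and down, at radius r is drawn at 1 + k1 r^2 times it, then the intrinsics apply), "rvec" (rotation vector, rad) and "tvec" (3), from world to camera coordinates, as OpenCV has them. Camera axes: x right, y down, z forward; pixel columns grow to the right and rows downward; lengths in mm; the calibration is good to about 2 mm. A picture is of the moment at which its call begins: read the wrist's pose just before it. camera_info takes no time and is no camera call; for the wrist camera it gives the pose at the moment of the call.
- workorder.close_job(): hands the job in; it is judged then, once.
Trained networks look in the newest picture that a camera, given by its name, has taken for a name from the list of things; names that differ only in an ending like _2 or _b are one class to them, and where a whole thing is asked for, a point or a joint stands for the part that bears it (a point fixed in the world has none). Each returns a list of dicts, best first, with "score" (0 to 1); they miss things now and then, are a little off and sometimes report something else, mostly with a low value. They report only what shows in the picture. A call takes as long as a camera call.
- trace(camera, name): "mask" (384x512 bool, what is visible of it) and "at" ([column, row] in pixels, amid what is visible of it).
- place_of(camera, name): "at" ([column, row] in pixels: a listed point, or the origin of a listed thing).
The state is a dict: "t": time; "joint_positions": joint angles; "joint_velocities": joint speeds; "joint_efforts": joint torques, N m; "eef_pos": TCP position; "orientation": TCP orientation; "ft_force": force on the tool from outside, world axes, zero at the start; "moment": the same for the moment, N m; "opening": opening from 0.0 (shut) to 1.0 (fully open); "finger_force": force on a finger pad.
Only numpy, scipy, OpenCV 4.12 (cv2) and the standard library are available. Lean on these libraries where they do the work, as an engineer would, in place of code of your own. Each camera call takes 0.05 s, during which the arm holds its last target. There are 200 camera calls.

## Working session

There is one attempt and no reset: what is moved stays moved. The work goes in short steps, Python scripts to look and compute and a tool call to move; the robot and the scene stay as the last step left them, time stands still between calls to the robot, and variables do not carry over. Pictures are saved under pics/ and viewed, at most 10 in all, crops included, and the job is handed in when it is done.

Besides the shell and the picture viewer there is one more tool, called as name([rows], argument=value, ...), one row to a line, values as JSON. arm_command: Moves the arm, as the interface text tells. Its arguments: {"type":"object","properties":{"commands":{"type":"array","items":{"type":"array","items":{"type":"number"}}}},"required":["commands"]}

```bash
mkdir -p pics; cat > h.py <<'E'
import numpy as np, cv2
from bench import telemetry, capture, camera_info, trace, place_of, manip
def cam(n):
    i=camera_info(n);R=cv2.Rodrigues(np.array(i["rvec"],float))[0];return i,R,np.array(i["tvec"],float).ravel()
def ray(n,p,c=None):
    i,R,t=c or cam(n);d=np.array([(p[0]-i["cx"])/i["fx"],(p[1]-i["cy"])/i["fy"]]);u=d.copy()
    for _ in range(20):u=d/(1+i["k1"]*(u@u))
    v=R.T@np.array([*u,1]);return -R.T@t,v/np.linalg.norm(v)
def proj(n,P,c=None):
    i,R,t=c or cam(n);q=R@np.array(P,float)+t;u=q[:2]/q[2];u=u*(1+i["k1"]*(u@u));return np.array([u[0]*i["fx"]+i["cx"],u[1]*i["fy"]+i["cy"]])
def tri(r):
    A=0;b=0
    for o,d in r:
        M=np.eye(3)-np.outer(d,d);A=A+M;b=b+M@o
    P=np.linalg.solve(A,b);return P,[float(np.linalg.norm(np.cross(P-o,d))) for o,d in r]
def onz(r,z): o,d=r;return o+d*(z-o[2])/d[2]
def save(n,f): im=capture(n);cv2.imwrite("pics/"+f,im[:,:,::-1]);return im
E
python3 - <<'E'
from h import *
ims=[]
for n in("scene","side"): ims.append(capture(n))
print(manip.nose_length, telemetry.read_state()["orientation"])
cv2.imwrite("pics/a.png",cv2.resize(ims[0],None,fx=1.5,fy=1.5)[:,:,::-1]);cv2.imwrite("pics/b.png",cv2.resize(ims[1],None,fx=1.5,fy=1.5)[:,:,::-1])
for k in("glass_lid_mid","alu_lid_mid","plate_mid","rack_mid"):
    rs=[]
    for n in("scene","side"):
        p=place_of(n,k)
        print(k,n,[(np.round(q["at"],1),round(q["score"],2)) for q in p[:3]])
        if p: rs.append(ray(n,p[0]["at"]));print("  z80",onz(rs[-1],83).round())
    if len(rs)==2:print(tri(rs))
for n in("scene","side"):print(n,ray(n,[256,192]))
E
```

```text
19.0 [-6.29840581e-04  9.93690021e-01  1.12159444e-01 -7.27545605e-05]
glass_lid_mid scene [(array([295.2, 159.2]), 0.81)]
  z80 [518. 206.  83.]
glass_lid_mid side []
alu_lid_mid scene [(array([273.8, 145.9]), 0.78)]
  z80 [440. 214.  83.]
alu_lid_mid side [(array([246.6, 296.3]), 0.81)]
  z80 [434. 222.  83.]
(array([435.63764052, 219.78234178,  78.60162539]), [0.2857570823466703, 0.2857570823465042])
plate_mid scene [(array([312.8, 171.2]), 0.57)]
  z80 [580. 196.  83.]
plate_mid side [(array([187.9, 252.6]), 0.67)]
  z80 [589. 196.  83.]
(array([584.74639652, 195.30864953,  85.51254967]), [3.629181657451692, 3.6291816574518054])
rack_mid scene [(array([146.5, 241. ]), 0.8)]
  z80 [ 504. -208.   83.]
rack_mid side [(array([309.5, 156.5]), 0.78)]
  z80 [ 513. -213.   83.]
(array([ 510.1630394 , -209.61118116,   87.0429534 ]), [1.6112619930661354, 1.6112619930663181])
scene (array([1079.99220163, -495.67250729,  664.03940452]), array([-0.55951496,  0.56586612, -0.60558942]))
side (array([188.9197175 , 635.85916907, 804.08181361]), array([ 0.35524191, -0.6341218 , -0.6867989 ]))
```

View pics/a.png

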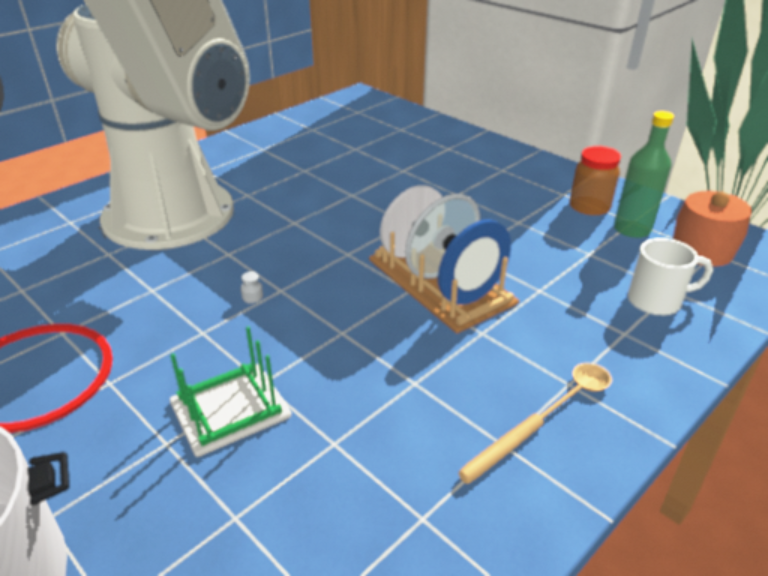

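View pics/b.png

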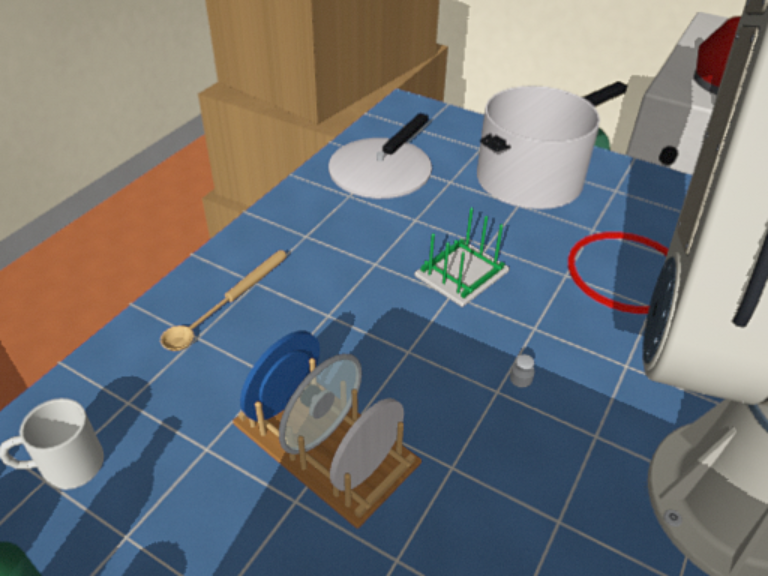

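The scene view shows the drainer with alu, glass and plate at (410,225), (445,235) and (475,262), and the green rack at (230,405). In the side view the rack is at (463,265). Triangulated heights agree with the given sizes. Next I'll raise the arm and go above the rack for a close look on the way.

arm_command([
  [0,0,0,0,0,-3,0],
  [0,0,0,0,0,-3.5,0],
  [0,0,0,0,0,-3.5,0],
  [0,0,0,2,-1.3,-2,0],
  [0,0,0,3,-2,0,0],
  [0,0,0,3,-2,0,0],
  [0,0,0,3,-2,0,0],
  [0,0,0,3,-2,0,0],
])

```text
t: 1.17
eef_pos: [255.8, -486.2, 353.9]
orientation: [0.0, 0.994, 0.112, 0.0]
ft_force: [1.4, 0.4, 0.4]
opening: 1.001
finger_force: 0.0
```

arm_command([
  [0,0,0,3,-2,0,0],
  [0,0,0,3,-2,0,0],
  [0,0,0,3,-2,0,0],
  [0,0,0,3,-2,0,0],
  [0,0,0,3,-2,0,0],
  [0,0,0,3,-2,0,0],
  [0,0,0,3,-2,0,0],
  [0,0,0,3,-2,0,0],
])

```text
t: 1.83
eef_pos: [454.3, -276.4, 353.8]
orientation: [0.0, 0.994, 0.112, 0.0]
ft_force: [0.0, -1.2, 0.5]
opening: 1.003
finger_force: 0.0
```

```bash
python3 - <<'E'
from h import *
c=cam("wrist");i,R,t=c
im=save("wrist","c.png");print(telemetry.read_state()["eef_pos"],-R.T@t,R[2],i["fx"])
for k in("rack_mid","glass_lid_mid"):
    for q in place_of("wrist",k)[:2]: print(k,q["at"],q["score"],onz(ray("wrist",q["at"],c),88))
g=im.astype(int);m=(g[:,:,1]>g[:,:,0]+40)&(g[:,:,1]>g[:,:,2]+40);print(m.sum())
E
```

```text
[ 457.95268621 -272.55180719  353.75487515] [ 518.93147623 -261.30999879  503.87550123] [-0.22888609 -0.05309208 -0.97200432] 308.27485888669236
rack_mid [216.2, 113.2] 0.83 [ 514.7702761 -208.6047309   88.       ]
1091
```

View pics/c.png

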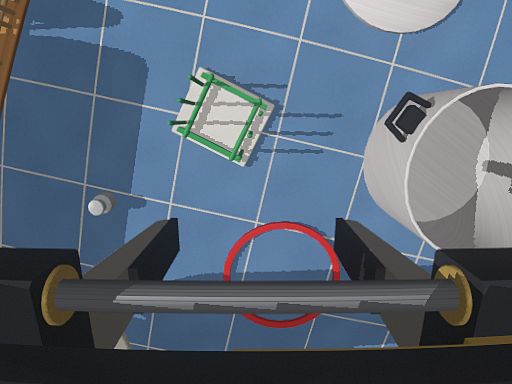

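```bash
python3 - <<'E'
import cv2
im=cv2.imread("pics/c.png");cv2.imwrite("pics/d.png",cv2.resize(im[55:175,155:285],None,fx=5,fy=5,interpolation=cv2.INTER_CUBIC))
E
```

```text
(no output)
```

View pics/d.png

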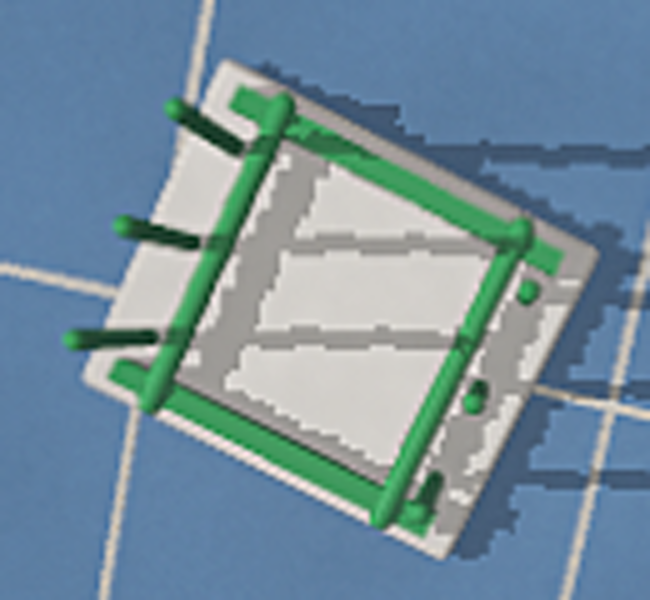

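The crop shows the three left tine tops at about (175,108), (125,226) and (73,340), and the right ones at about (530,287), (480,385) and (434,478). The row direction is clear. Next I'll fit the rack pose at z=100.

```bash
python3 - <<'E'
from h import *
from scipy.optimize import least_squares
c=cam("wrist")
T=np.array([(175,108),(125,226),(73,340),(530,287),(480,385),(434,478)])/5+np.array([155,55])-.4
P=np.array([onz(ray("wrist",p,c),100) for p in T]);print(P.round(1))
M=np.array([(x,y) for y in(50,-50) for x in(32,0,-32)])
def f(v):
    C,S=np.cos(v[2]),np.sin(v[2]);return ((M@np.array([[C,S],[-S,C]])+v[:2])-P[:,:2]).ravel()
r=least_squares(f,[510,-209,0]);print(r.x,np.degrees(r.x[2]),r.fun.round(1))
E
```

```text
[[ 551.6 -168.2  100. ]
 [ 520.8 -161.1  100. ]
 [ 489.9 -152.9  100. ]
 [ 529.  -264.5  100. ]
 [ 502.1 -257.6  100. ]
 [ 476.1 -251.2  100. ]]
[ 5.11580943e+02 -2.09234519e+02 -1.98471712e-01] -11.371591453007966 [ 1.2  1.6  0.7  0.8  0.2 -1.   4.1 -0.1 -0.4 -0.7 -5.8 -0.7]
```

arm_command([
  [0,0,-7,0,-4,0,0.3],
  [0,0,-7,0,-4,0,0.3],
  [0,0,-7,0.5,-4,0,0.3],
  [0,0,-7,1,-4,0,0.3],
  [0,0,-7,1.5,-3.8,0,0.3],
  [0,0,-7,1.8,-3.5,0,0.3],
  [0,0,-7,2.2,-3.3,0,0.3],
  [0,0,-7,2.5,-3,0,0.3],
])

```text
t: 2.65
eef_pos: [345.5, 24.2, 353.7]
orientation: [0.0, 0.824, 0.567, 0.0]
ft_force: [0.4, 0.6, -0.5]
opening: 0.704
finger_force: 0.0
```

arm_command([
  [0,0,0,3.2,1.8,0,0.3],
  [0,0,0,3.2,1.8,0,0.3],
  [0,0,0,3.2,1.8,0,0.3],
  [0,0,0,3.2,1.8,0,0.3],
  [0,0,0,3,1.7,0,0.3],
  [0,0,-6,0,0,0,0.3],
  [0,0,-5.5,0,0,0,0.3],
  [0,0,0,0,0,0,0.3],
])

```text
t: 3.32
eef_pos: [487.1, 138.3, 353.1]
orientation: [0.0, 0.763, 0.647, -0.001]
ft_force: [0.0, -0.1, 0.1]
opening: 0.704
finger_force: 0.0
```

```bash
cat > fit.py <<'E'
from h import *
from scipy.optimize import least_squares
# fit disc of radius r: center+axis, from outlines of masks
def disc(v,rad,n=72):
    az,el=v[3],v[4];ax=np.array([np.cos(az)*np.cos(el),np.sin(az)*np.cos(el),np.sin(el)])
    z=np.array([0,0,1.])-ax*ax[2];z/=np.linalg.norm(z);y=np.cross(z,ax);a=np.linspace(0,2*np.pi,n,endpoint=False)
    E=v[:3]+rad*(np.cos(a)[:,None]*y+np.sin(a)[:,None]*z);return np.r_[E+4*ax,E-4*ax]
E
python3 - <<'E'
from fit import *
c=cam("wrist");im=save("wrist","e.png");print(telemetry.read_state()["eef_pos"],telemetry.read_state()["orientation"])
for k in("glass_lid_mid","alu_lid_mid","plate_mid"):
    for q in place_of("wrist",k)[:2]: print(k,np.round(q["at"]),q["score"],onz(ray("wrist",q["at"],c),83))
    for q in trace("wrist",k)[:2]: ys,xs=np.where(q["mask"]);print("  mask",q["score"],xs.min(),xs.max(),ys.min(),ys.max(),len(xs))
E
```

```text
[486.87958423 138.1917342  353.36629585] [ 6.71629754e-05  7.64695911e-01  6.44391219e-01 -3.41069161e-04]
glass_lid_mid [270. 115.] 0.96 [517.16280339 205.36237218  83.        ]
  mask 0.93 267 293 53 171 1524
alu_lid_mid [211. 112.] 0.59 [440.98827595 222.28218415  83.        ]
alu_lid_mid [270. 115.] 0.31 [517.76596633 205.78839568  83.        ]
  mask 0.77 201 232 63 161 1869
plate_mid [325. 113.] 0.76 [589.28558589 196.11023051  83.        ]
  mask 0.64 317 344 60 167 2301
```

View pics/e.png

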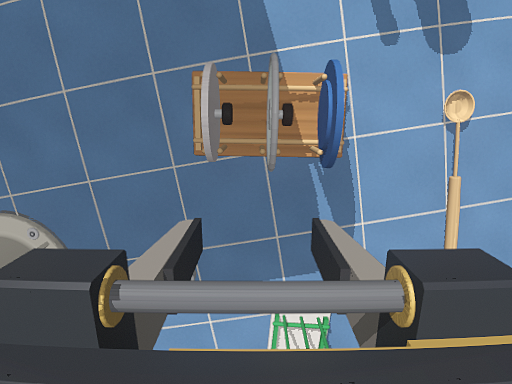

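The wrist view is well aligned: alu at (210,110), glass rim at (273,112) with the knob to the right at (288,113), plate at (332,112). Now I'll fit the lid's disc pose, including lean, from the outlines.

```bash
python3 - <<'E'
from fit import *
cs={n:cam(n) for n in("wrist","scene","side")};obs={}
th=np.linspace(0,2*np.pi,48,endpoint=False);U=np.c_[np.cos(th),np.sin(th)]
capture("scene");capture("side")
for n in cs:
    q=trace(n,"glass_lid_mid")
    if not q: print("none",n);continue
    m=q[0]["mask"].astype(np.uint8)
    if n=="wrist": # drop the knob rows
        m=m.copy();m[92:136,282:]=0
    ys,xs=np.where(m);pts=np.c_[xs,ys].astype(float);obs[n]=(pts@U.T).max(0);print(n,q[0]["score"],len(xs),xs.min(),xs.max(),ys.min(),ys.max())
    im=capture(n) if n!="wrist" else None
def f(v,names):
    r=[]
    for n in names:
        p=np.array([proj(n,P,cs[n]) for P in disc(v,75,36)])
        r.append((p@U.T).max(0)-obs[n])
    return np.concatenate(r)
for names in(list(obs),["wrist"]+[n for n in obs if n=="scene"],["wrist","side"] if "side" in obs else ["wrist"],["wrist"]):
    r=least_squares(f,[515,207,83,-.15,0],args=(names,),loss="soft_l1",x_scale=[1,1,1,.01,.01]);v=r.x
    d=disc(v,75);t=d[d[:,2]>d[:,2].max()-2].mean(0)
    print(names,v[:3].round(1),np.degrees(v[3:]).round(2),"top",t.round(1),"rms",np.sqrt(np.mean(f(v,names)**2)))
E
```

```text
wrist 0.93 1273 267 281 53 171
scene 0.64 1518 270 319 129 185
side 0.58 2320 185 241 235 302
['wrist', 'scene', 'side'] [519.1 205.5  87. ] [-10.25  -0.04] top [519.2 205.5 161.4] rms 1.5824196038686542
['wrist', 'scene'] [518.5 206.6  85.6] [-10.45  -1.24] top [520.1 206.3 160. ] rms 1.793791387632514
['wrist', 'side'] [519.6 205.5  86.4] [-10.62   0.81] top [518.5 205.7 160.8] rms 1.1139711378879273
['wrist'] [520.4 206.9  75.9] [-10.78   0.28] top [520.  207.  150.3] rms 0.6441342694962601
```

The lid is nearly vertical, with its top at about (519,206,160) and its axis at -10.4°. Going above it with the jaw half closed.

arm_command([
  [0,0,0.6,2.4,0.7,0,0.5],
  [0,0,0,2.4,0.7,0,0.5],
  [0,0,0,2.4,0.6,0,0.5],
  [0,0,0,0,0,3.5,0.5],
  [0,0,0,0,0,3.5,0.5],
  [0,0,0,0,0,3.5,0.5],
  [0,0,0,0,0,3.5,0.5],
  [0,0,0,0,0,0,0.5],
])

```text
t: 4.68
eef_pos: [515.2, 205.3, 207.3]
orientation: [-0.002, 0.767, 0.641, -0.005]
ft_force: [-1.5, -0.7, -0.1]
opening: 0.496
finger_force: 0.0
```

```bash
python3 - <<'E'
from h import *
s=telemetry.read_state();c=cam("wrist");im=save("wrist","f.png");p=s["eef_pos"];print(p,s["orientation"])
print("tcp",proj("wrist",[p[0],p[1],160],c))
for q in trace("wrist","glass_lid_mid")[:1]:
    m=q["mask"];ys,xs=np.where(m);print(q["score"],xs.min(),xs.max(),ys.min(),ys.max())
    for r in range(ys.min(),ys.max(),15):
        x=xs[ys==r]
        if len(x):print(r,x.min(),x.max())
E
```

```text
[515.17960399 205.31981202 207.33843729] [-0.00159072  0.76720778  0.64137824 -0.00486239]
tcp [255.96588383 219.57664397]
0.63 256 292 106 276
106 259 263
121 257 266
136 256 267
151 256 267
166 256 267
181 256 291
196 256 291
211 257 267
226 257 266
241 257 266
256 257 265
271 256 265
```

View pics/f.png

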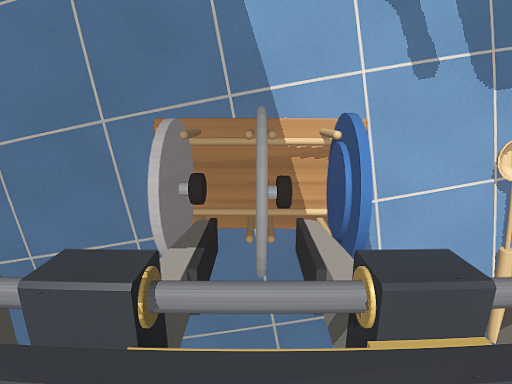

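The rim runs down column 262 and TCP projects to 256, so it needs about +3.6 mm along tool y. I'll correct that, go down and close.

arm_command([
  [0,0,0,0,0.37,1,0.5],
  [0,0,0,0,0,2,0.5],
  [0,0,0,0,0,2,0.5],
  [0,0,0,0,0,1,0.5],
  [0,0,0,0,0,0,0.5],
  [0,0,0,0,0,0,0.8],
  [0,0,0,0,0,0,1],
  [0,0,0,0,0,0,1],
])

```text
t: 5.45
eef_pos: [523.5, 206.4, 155.0]
orientation: [0.0, 0.767, 0.641, 0.001]
ft_force: [-0.2, 0.1, 0.9]
opening: 0.308
finger_force: 0.0
```

arm_command([
  [0,0,0,0,0,0,1],
  [0,0,0,0,0,0,1],
  [0,0,0,0,0,0,1],
])

```text
t: 5.7
eef_pos: [522.7, 206.1, 154.0]
orientation: [-0.0, 0.767, 0.641, 0.0]
ft_force: [-6.8, 1.1, 3.1]
opening: 0.092
finger_force: 30.2
```

Gripped at 30 N with an 8.5 mm opening. Lifting.

arm_command([
  [0,0,0,0,0,-0.5,1],
  [0,0,0,0,0,-1,1],
  [0,0,0,0,0,-1.5,1],
  [0,0,0,0,0,-2.5,1],
  [0,0,0,0,0,-3,1],
  [0,0,0,0,0,-3,1],
  [0,0,0,0,0,-3,1],
  [0,0,0,0,0,-1.5,1],
])

```text
t: 6.37
eef_pos: [524.0, 206.4, 318.6]
orientation: [0.001, 0.767, 0.641, 0.003]
ft_force: [0.7, 0.3, -1.8]
opening: 0.084
finger_force: 30.0
```

```bash
python3 - <<'E'
from h import *
s=telemetry.read_state();print(s["eef_pos"],s["orientation"],s["ft_force"],s["opening"],s["joint_positions"])
save("side","g.png")
E
```

```text
[524.01054831 206.36988761 318.58845378] [0.00112061 0.76726048 0.64132889 0.00271326] [ 0.74210745  0.3331203  -1.81222207] 0.08394035366186298 [ 3.72752532e-01  1.81775867e-01  1.67105927e+00 -4.17233747e-04
  1.28290005e+00  5.51200966e-01]
```

View pics/g.png

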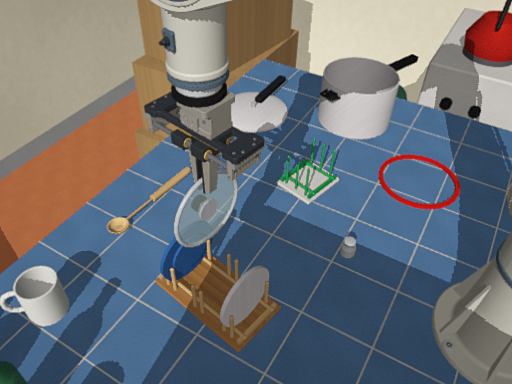

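The lid is held vertical, and the alu lid and plate still stand in the drainer. Moving to just beyond the rack for a close look with the wrist camera.

arm_command([
  [0,0,1,-1.5,0.2,0,1],
  [0,0,1,-2.5,0.4,0,1],
  [0,0,0,-3.5,0.6,0,1],
  [0,0,0,-3.5,0.6,0,1],
  [0,0,0,-3.5,0.6,0,1],
  [0,0,0,-3.5,0.6,0,1],
  [0,0,0,-3.5,0.6,0,1],
  [0,0,0,-3.5,0.6,0,1],
])

```text
t: 7.08
eef_pos: [510.2, -49.6, 312.3]
orientation: [-0.0, 0.779, 0.628, -0.001]
ft_force: [0.3, -0.5, -1.1]
opening: 0.08
finger_force: 30.0
```

arm_command([
  [0,0,0,-3.5,0.6,0,1],
  [0,0,0,-3.5,0.6,0,1],
  [0,0,0,-3.5,0.6,0,1],
  [0,0,0,-3.5,0.6,0,1],
  [0,0,0,-3.5,0.6,0,1],
  [0,0,0,-3.5,0.6,0,1],
  [0,0,0,-2.5,0.4,0,1],
  [0,0,0,-1,0,0,1],
])

```text
t: 7.75
eef_pos: [497.3, -298.8, 312.0]
orientation: [-0.0, 0.779, 0.627, -0.001]
ft_force: [-0.2, -0.8, -2.1]
opening: 0.079
finger_force: 30.0
```

arm_command([
  [0,0,0,0,0,0,1],
  [0,0,0,0,0,0,1],
  [0,0,0,0,0,0,1],
])

```text
t: 8.0
eef_pos: [498.5, -294.0, 313.0]
orientation: [-0.001, 0.778, 0.628, -0.0]
ft_force: [-0.2, 0.4, -1.7]
opening: 0.085
finger_force: 30.0
```

```bash
python3 - <<'E'
from h import *
s=telemetry.read_state();c=cam("wrist");im=capture("wrist");p=s["eef_pos"];print(p,s["orientation"])
cv2.imwrite("pics/h0.png",im[:,:,::-1])
for q in place_of("wrist","rack_mid"):print(q["score"],q["at"],onz(ray("wrist",q["at"],c),88))
cv2.imwrite("pics/h.png",cv2.resize(im[30:230,140:400],None,fx=3,fy=3,interpolation=cv2.INTER_CUBIC)[:,:,::-1])
E
```

```text
[ 498.5454654  -294.00003087  313.02729773] [-6.80773939e-04  7.78294034e-01  6.27899620e-01 -1.99408276e-05]
0.67 [249.7, 102.3] [ 509.4152692  -208.81515648   88.        ]
```

View pics/h.png

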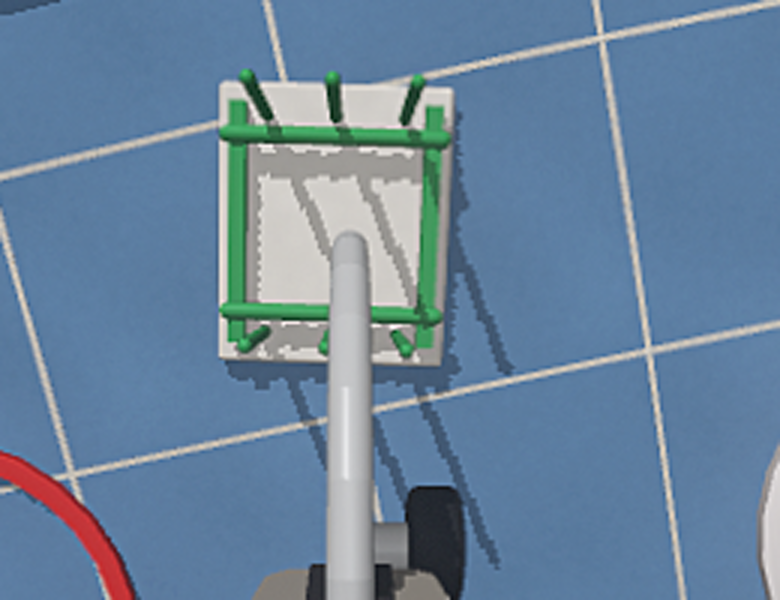

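The far tine tops are at crop (246,77), (333,80) and (418,82), the near ones at about (245,345), (323,347) and (404,350). The lid's rim is at crop column 350, between the tops.

```bash
python3 - <<'E'
from h import *
from scipy.optimize import least_squares
c=cam("wrist");off=np.array([140,30])-.33
T=np.array([(418,82),(333,80),(246,77),(404,350),(323,347),(245,345)])/3+off
P=np.array([onz(ray("wrist",p,c),100) for p in T]);print(P.round(1))
M=np.array([(x,y) for y in(50,-50) for x in(32,0,-32)])
def f(v):
    C,S=np.cos(v[2]),np.sin(v[2]);return ((M@np.array([[C,S],[-S,C]])+v[:2])-P[:,:2]).ravel()
r=least_squares(f,[510,-209,0]);print(r.x,np.degrees(r.x[2]),r.fun.round(1))
s=telemetry.read_state();p=np.array(s["eef_pos"]);q=s["orientation"];y=2*np.arctan2(q[2],q[1]);
X=np.array([np.cos(y),np.sin(y)]);Y=np.array([np.sin(y),-np.cos(y)])
# lid pixel check: predicted rim points with lid centre 69 below tcp vs col 350 crop
for h in(50,70):
  for dz in(69,):
    P3=np.r_[p[:2]+X*h,p[2]-dz+np.sqrt(75**2-h*h)];print("rim",(proj("wrist",P3,c)-off)*3)
for gx in(16,-16):
    g=r.x[:2]+gx*np.array([np.cos(r.x[2]),np.sin(r.x[2])]);d=g-p[:2];print(gx,g,"tool shift",d@X,d@Y,"yaw",np.degrees(r.x[2])-(np.degrees(y)-90))
E
```

```text
[[ 552.3 -168.4  100. ]
 [ 521.7 -161.2  100. ]
 [ 490.5 -153.3  100. ]
 [ 527.5 -264.2  100. ]
 [ 496.9 -256.5  100. ]
 [ 467.3 -249.3  100. ]]
[ 5.09352984e+02 -2.08819026e+02 -2.47063727e-01] -14.15570883294644 [ 0.4  0.3 -0.1  0.9  0.   0.8  0.6 -0.9  0.3 -0.8 -1.2 -0.2]
rim [346.51169751 362.15403936]
rim [346.98848514 248.69388908]
16 [ 524.86713921 -212.73195251] tool shift 84.69919723698258 8.255936810770187 yaw -2.012230386229797
-16 [ 493.83882915 -204.90609954] tool shift 85.82280768113948 -23.724330535982645 yaw -2.012230386229797
```

arm_command([
  [0,0,0,2,0.15,0,1],
  [0,0,0,2.5,0.2,0,1],
  [0,0,0,2.5,0.2,0,1],
  [0,0,0,1.47,0.2,0,1],
  [0,0,2,0,0,0,1],
  [0,0,0,0,0,2,1],
  [0,0,0,0,0,2,1],
  [0,0,0,0,0,0,1],
])

```text
t: 8.77
eef_pos: [522.6, -211.9, 270.4]
orientation: [-0.002, 0.789, 0.615, -0.001]
ft_force: [-1.9, 0.4, -2.6]
opening: 0.083
finger_force: 30.0
```

arm_command([
  [0,0,0,0,0,0,1],
  [0,0,0,0,0,0,1],
  [0,0,0,0,0,0,1],
  [0,0,0,0,0,0,1],
])

```text
t: 9.1
eef_pos: [524.8, -214.1, 274.8]
orientation: [0.001, 0.789, 0.614, 0.0]
ft_force: [0.7, -0.6, -2.6]
opening: 0.083
finger_force: 30.0
```

```bash
python3 - <<'E'
from h import *
s=telemetry.read_state();c=cam("wrist");im=save("wrist","i.png");p=np.array(s["eef_pos"]);print(p,s["orientation"],s["ft_force"])
q=s["orientation"];y=2*np.arctan2(q[2],q[1]);print(np.degrees(y)-90)
g=np.array([524.9,-212.7]);X=np.array([np.cos(y),np.sin(y)]);Y=np.array([np.sin(y),-np.cos(y)]);d=g-p[:2];print(d@X,d@Y)
a=np.radians(-14.16);e=np.array([np.cos(a),np.sin(a)]);n=np.array([-e[1],e[0]])
for x in(-32,0,32):
  for yy in(50,-50):print(x,yy,proj("wrist",np.r_[np.array([509.4,-208.8])+x*e+yy*n,100],c).round(1))
cv2.imwrite("pics/i.png",cv2.resize(im[60:260,130:390],None,fx=3,fy=3,interpolation=cv2.INTER_CUBIC)[:,:,::-1])
E
```

```text
[ 524.76883599 -214.1393591   274.79330528] [7.92420481e-04 7.89179806e-01 6.14161535e-01 4.63368223e-04] [ 0.69122029 -0.64230613 -2.6359017 ]
-14.217920062794022
1.4274847570594247 -0.22637555380544447
-32 50 [209.  133.6]
-32 -50 [212.2 224.9]
0 50 [239.8 133.5]
0 -50 [240.9 224.9]
32 50 [270.6 133.5]
32 -50 [269.7 224.9]
```

View pics/i.png

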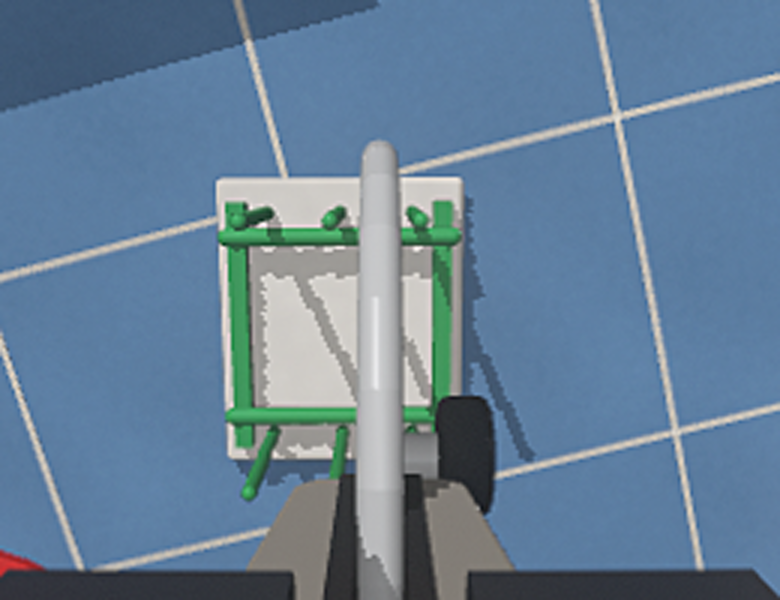

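The lid at column 257 sits midway between the middle and right tine rows (240 and 269), parallel to the rack. Lowering.

arm_command([
  [0,0,0,0.1,0,1,1],
  [0,0,0,0,0,2,1],
  [0,0,0,0,0,2,1],
  [0,0,0,0,0,2,1],
  [0,0,0,0,0,1.5,1],
  [0,0,0,0,0,1,1],
  [0,0,0,0,0,0,1],
  [0,0,0,0,0,0,1],
])

```text
t: 9.82
eef_pos: [524.3, -213.0, 178.4]
orientation: [-0.0, 0.789, 0.614, -0.0]
ft_force: [0.5, 0.4, -1.5]
opening: 0.083
finger_force: 30.0
```

arm_command([
  [0,0,0,0,0,0.3,1],
  [0,0,0,0,0,0.2,1],
  [0,0,0,0,0,0,1],
])

```text
t: 10.07
eef_pos: [524.7, -213.1, 174.0]
orientation: [0.0, 0.789, 0.614, 0.0]
ft_force: [-0.6, 0.6, -2.3]
opening: 0.086
finger_force: 30.0
```

arm_command([
  [0,0,0,0,0,0.4,1],
  [0,0,0,0,0,0.3,1],
  [0,0,0,0,0,0.2,1],
  [0,0,0,0,0,0,1],
])

```text
t: 10.4
eef_pos: [524.2, -212.9, 164.1]
orientation: [-0.0, 0.789, 0.614, -0.0]
ft_force: [-0.3, 0.7, -2.0]
opening: 0.08
finger_force: 30.0
```

arm_command([
  [0,0,0,0,0,0.2,1],
  [0,0,0,0,0,0.2,1],
  [0,0,0,0,0,0,1],
])

```text
t: 10.65
eef_pos: [524.3, -212.9, 160.2]
orientation: [-0.0, 0.789, 0.614, -0.0]
ft_force: [-0.8, -0.0, -1.7]
opening: 0.084
finger_force: 30.0
```

arm_command([
  [0,0,0,0,0,0.15,1],
  [0,0,0,0,0,0.1,1],
  [0,0,0,0,0,0,1],
])

```text
t: 10.9
eef_pos: [524.4, -213.0, 157.9]
orientation: [-0.0, 0.789, 0.614, -0.0]
ft_force: [-0.8, 0.6, -2.4]
opening: 0.083
finger_force: 30.0
```

Free-hanging force is about -2 N in z. Continuing in 2 mm steps until contact.

arm_command([
  [0,0,0,0,0,0.2,1],
  [0,0,0,0,0,0,1],
  [0,0,0,0,0,0,1],
])

```text
t: 11.15
eef_pos: [524.4, -213.0, 156.0]
orientation: [-0.0, 0.789, 0.614, -0.0]
ft_force: [0.3, 0.4, -1.3]
opening: 0.085
finger_force: 30.0
```

arm_command([
  [0,0,0,0,0,0.15,1],
  [0,0,0,0,0,0,1],
  [0,0,0,0,0,0,1],
])

```text
t: 11.4
eef_pos: [524.6, -213.1, 154.7]
orientation: [0.0, 0.789, 0.614, 0.0]
ft_force: [0.4, 0.5, -0.5]
opening: 0.084
finger_force: 30.0
```

arm_command([
  [0,0,0,0,0,0.1,1],
  [0,0,0,0,0,0,1],
  [0,0,0,0,0,0,1],
])

```text
t: 11.65
eef_pos: [524.9, -213.0, 154.4]
orientation: [0.0, 0.789, 0.614, 0.0]
ft_force: [-1.2, 0.8, 5.8]
opening: 0.086
finger_force: 30.0
```

arm_command([
  [0,0,0,0,0,0.1,1],
  [0,0,0,0,0,0,1],
  [0,0,0,0,0,0,1],
])

```text
t: 11.9
eef_pos: [525.3, -213.0, 154.2]
orientation: [0.001, 0.789, 0.614, 0.001]
ft_force: [-1.1, 3.3, 12.9]
opening: 0.086
finger_force: 30.0
```

Contact: 13 N up at the expected seated height. Releasing and retreating straight up.

arm_command([
  [0,0,0,0,0,-0.1,1],
  [0,0,0,0,0,0,0.7],
  [0,0,0,0,0,0,0.5],
  [0,0,0,0,0,0,0.5],
  [0,0,0,0,0,0,0.5],
  [0,0,0,0,0,0,0.5],
  [0,0,0,0,0,-1,0.5],
  [0,0,0,0,0,-2,0.5],
])

```text
t: 12.57
eef_pos: [523.0, -212.4, 182.2]
orientation: [-0.002, 0.789, 0.614, -0.001]
ft_force: [0.5, -0.0, 0.5]
opening: 0.498
finger_force: 0.0
```

arm_command([
  [0,0,0,0,0,-3,0.5],
  [0,0,0,0,0,-3,0.5],
  [0,0,0,0,0,-3,0.5],
  [0,0,0,0,0,-3,0.5],
  [0,0,0,0,0,-2,0.5],
  [0,0,0,0,0,0,0.5],
  [0,0,0,0,0,0,0.5],
])

```text
t: 13.15
eef_pos: [524.9, -213.2, 325.2]
orientation: [0.001, 0.789, 0.614, 0.001]
ft_force: [-0.1, 1.0, -0.5]
opening: 0.499
finger_force: 0.0
```

```bash
python3 - <<'E'
from h import *
s=telemetry.read_state();print(s["eef_pos"],s["ft_force"],s["opening"])
a=capture("scene");b=capture("side")
cv2.imwrite("pics/j.png",np.hstack([cv2.resize(a[90:340,60:360],(400,333)),cv2.resize(b[60:340,120:420],(400,333))])[:,:,::-1])
E
```

```text
[ 524.8871708  -213.213452    325.19516656] [-0.10670738  0.99191532 -0.48338914] 0.4994494591597079
```

View pics/j.png

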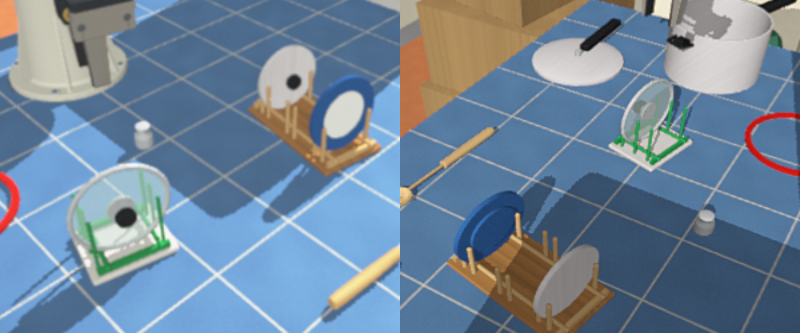

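The glass lid stands in the rack at (120,210) in the left half, and the other two still stand in the drainer. The gripper is clear.

```bash
python3 -c "from bench import workorder;print(workorder.close_job())"
```

```text
the job is handed in; nothing more can be done
None
```

The glass lid is standing in one gap of the white rack, lowered onto the bottom wires before release; the aluminium lid and blue plate still stand in the drainer, and the job was handed in after about 13 s of robot time.

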